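# Find the perished rubber stopper with the dial hardness gauge

### The job

Check the three rubber stoppers on the steel plate with the dial hardness gauge, working from left to right as you face them: each time press the gauge straight down on the middle of the stopper until its foot sits flat on the rubber, without forcing it, and read the dial while you hold it there for half a second. When all three are checked, hang the gauge back in its stand, put any stopper that read over 50 in the shallow white dish, and leave the good ones standing where they are.

Things in the scene. Friction and masses are not known exactly. Their poses are not given: they have to be found in the camera images.
- stopper_a_head (a point): A stopper: centre of the head of one of three like grey rubber stoppers, 32 mm high, narrow end down. The upper 16 mm is a straight head 34 mm across (grasp here; this point is on the axis, 8 mm under the flat top, 24 mm above the foot), below it a taper to 25 mm. The middle 13 mm of the top gives under a pin, the rim does not. 80 g. z up. Which is where cannot be told by eye
- stopper_b_head (a point): A stopper: centre of the head of one of three like grey rubber stoppers, 32 mm high, narrow end down. The upper 16 mm is a straight head 34 mm across (grasp here; this point is on the axis, 8 mm under the flat top, 24 mm above the foot), below it a taper to 25 mm. The middle 13 mm of the top gives under a pin, the rim does not. 80 g. z up. Which is where cannot be told by eye
- stopper_c_head (a point): A stopper: centre of the head of one of three like grey rubber stoppers, 32 mm high, narrow end down. The upper 16 mm is a straight head 34 mm across (grasp here; this point is on the axis, 8 mm under the flat top, 24 mm above the foot), below it a taper to 25 mm. The middle 13 mm of the top gives under a pin, the rim does not. 80 g. z up. Which is where cannot be told by eye
- test_plate: fixed flat steel plate, 80 mm (its x) by 236 mm (its y), 10 mm thick; origin at the centre of its underside, z up. Its +y end is the left end as the robot faces it; the stoppers stand in a row along y near y = +72, 0 and -72 mm, each within 5 mm
- gauge_grip (a point): centre of the black ribbed grip on top of the dial gauge: a square post 24 x 24 mm (sides along x and y), 47 mm tall, 22 mm of it below this point, which is 122 mm above the foot's face; grasp it here from above. z up, the dial looks to -x. Below it: round dial case 60 mm across (y), 34 mm thick (x); shoulder 30 mm (x) by 54 mm (y), its underside 34 mm above the foot's face; stem 15 mm. 235 g
- gauge_foot (a point): centre of the flat face of the gauge's foot, a disc 22 mm across at its lower end; z up along the gauge. A sprung pin 5 mm thick with a round tip stands 6 mm out of the middle of this face; it starts to give at 0.5 N and takes 7.7 N to be pushed in flush (1.2 N per mm), so the foot surely sits flat only when the push exceeds about 8 N
- gauge_needle (a joint): dial needle, rad: 0 with the pin fully out (scale 0, lower left), growing clockwise with the pin's travel to 4.71 (scale 100, lower right) at 6 mm, pin flush. Reading = value / 4.71 x 100; long ticks each 25; 50 is 2.36 rad, needle straight up. A soft stopper takes the pin in and reads low, a hard one pushes it back; true only while the foot sits flat. Good ones read 20 to 42, perished ones 65 to 95
- gauge_stand: fixed stand, 100 mm (x) by 84 mm (y); origin at the centre of its underside, z up, open to -x. Forked ledge: two arms along x, 30 mm slot between, tops 52 mm above the bench, 3 mm lip in front, wall 24 mm behind origin. The gauge hangs upright over the origin, axes along the stand's, shoulder on the arms, foot's face 18 mm above the bench; the foot passes the slot, so it lifts out and returns straight
- dish: fixed shallow round white porcelain dish, 136 mm across the rim and 15 mm high, inner floor 3 mm above the bench and 111 mm across; origin at the centre of its underside, z up
Not all that is in view belongs to the job. What is shaped like the part that bears stopper_a_head but blue is not meant.

How it is judged:
By the outcome, as a careful person would: the job done as asked, in the order asked, and still so for the second after the job is handed in, with the robot touching nothing.
It also fails if it takes over 67 s, if anything falls off the work surface, if the arm or the gripper's body presses on something with over 40 N, if the wrist force passes 120 N, or if a joint passes its speed limit or range.

### The arm

A 6-joint arm with a two-finger parallel gripper is mounted at the origin on a cart in front of the work surface, level with it; the furniture and walls round the work are solid. World frame = base frame: x ahead of the robot, y to its left, z up, the work surface at z = 0. Lengths are in m, angles in rad, forces in N, time in s.
With the tool pointing down it reaches from about 0.25 to 0.775 m from the base axis. Payload 4 kg.
Tool frame: the origin (TCP) lies at the very end of the fingers, on their centre line; the grasp point (between the pads) lies 19 mm behind it (r.grip_depth is the distance from the TCP to the grasp point, in m); z points along the fingers, y is the line along which they close (so a half turn about z gives the same grasp; the last joint's range is limited). The gripper opens to 94 mm and grips with 3 to 60 N. Pads are 16 mm wide; open, the fingers measure 119 mm over their backs; the gripper's body (75 mm by 177 mm) begins 78 mm behind the grasp point.
Start: joints at [-1.28, 0.087, 1.371, -0, 1.684, -0.103], TCP at [0.211, -0.508, 0.206] pointing down, gripper open.
Joint ranges: [-3.1, 3.1], [-0.76, 2.03], [0.27, 2.55], [-1.08, 4.22], [0.17, 2.65], [-2.57, 2.57]. Speed limits (rad/s): [2.79, 2.79, 3.14, 3.14, 3.14, 3.14].

### API

Orientations are given as a unit quaternion [w, x, y, z].
In Python, from workcell import r, eoat, kinematics, get_image, look_for, monitor gives the robot as it stands. Calls block until the motion is done:
- r.move_to(position, orientation): joint-space move of the TCP to a pose.
- r.line_to(position, feed=0.15, attitude=None, contact_N=None): straight line of the TCP; attitude=None keeps the orientation; feed is the mean speed in m/s. With contact_N (N) it stops when the force on the tool has changed by that much, and returns True; else False.
- r.move_j(angles): joint-space move.
- eoat.set_gripper(opening, effort=None): finger opening in m; effort is the grip in N (None keeps the last); returns when the fingers have stopped.
- r.wait(seconds).
- kinematics.solve_ik(position, orientation): joint angles nearest the present ones, or None.
- get_image(name): name is "side" or "top" or "wrist"; returns a dict with "pixels" (384x512x3 uint8, red, green, blue), "fovy" (degrees; the focal length in pixels is half the picture's height over the tangent of half this angle, whatever the lens; pixels are square), "cx", "cy" (the principal point, pixels), "k1" (the pictures are not rectified: a ray, as slopes to the right and down, at radius r is drawn at 1 + k1 r^2 times it, then the intrinsics apply), "view" (4x4, takes a point from world to camera coordinates). Camera axes: x right, y up, looking along -z (the intrinsics and any distortion apply to the point x, -y, -z); pixel columns grow to the right and rows downward; lengths in m; the calibration is good to about 2 mm. A picture is of the moment at which its call begins. There is no depth.
A pose or a line that the arm cannot do raises r.IKError and nothing moves.
- r.sign_off(): hands the job in; it is judged then, once.
Trained networks look in a picture, given as the dict that the camera call returned (one of the last four; its "shot" number tells which), for a name from the list of things; names that differ only in an ending like _2 or _b are one class to them, and where a whole thing is asked for, a point or a joint stands for the part that bears it (a point fixed in the world has none). Each returns a list of dicts, best first, with "score" (0 to 1); they miss things now and then, are a little off and sometimes report something else, mostly with a low value. They report only what shows in the picture. A call takes as long as a camera call. They do not tell look-alikes from the thing itself.
- look_for(picture, target): "point" ([column, row] as shares, 0 to 1, of the picture: columns of its width, rows of its height, amid what is visible of it).
Readings, each from a call of its own:
- monitor.read_clock(): time.
- monitor.read_joints(): joint angles.
- monitor.read_joint_vel(): joint speeds.
- monitor.read_joint_torque(): joint torques, N m.
- monitor.read_tcp_pos(): TCP position.
- monitor.read_eef_rot(): TCP orientation.
- monitor.read_wrist_force(): force on the tool from outside, world axes, zero at the start.
- monitor.read_moment(): the same for the moment, N m.
- monitor.read_width(): finger opening in m.
- monitor.read_grip_force(): force on a finger pad.
Only numpy, scipy, OpenCV 4.12 (cv2) and the standard library are available. Lean on these libraries where they do the work, as an engineer would, in place of code of your own. Each camera call takes 0.05 s, during which the arm holds its last target. There are 200 camera calls.

## Working session

There is one attempt and no reset: what is moved stays moved. The work goes in short steps, each a Python script; the robot and the scene stay as the last script left them, time stands still between calls to the robot, and variables do not carry over. Pictures are saved under pics/ and viewed, at most 10 in all, crops included, and the job is handed in when it is done.

```bash
mkdir -p pics; ls; cat > h.py <<'E'
import numpy as np, cv2
from workcell import r, eoat, kinematics, get_image, look_for, monitor
def K(p):
    f=p["pixels"].shape[0]/2/np.tan(np.radians(p["fovy"])/2)
    return np.array([[f,0,p["cx"]],[0,f,p["cy"]],[0,0,1.]]), np.array([p["k1"],0,0,0,0.])
def ray(p,uv):
    k,d=K(p); x,y=cv2.undistortPointsIter(np.array([[uv]],float),k,d,None,None,(3,50,1e-10))[0,0] if hasattr(cv2,'undistortPointsIter') else cv2.undistortPoints(np.array([[uv]],float),k,d)[0,0]
    V=np.array(p["view"]); R=V[:3,:3]; return -R.T@V[:3,3], R.T@np.array([x,-y,-1.])
def atz(p,uv,z):
    o,d=ray(p,uv); return o+d*(z-o[2])/d[2]
def proj(p,X):
    k,d=K(p); V=np.array(p["view"]); c=(V[:3,:3]@np.atleast_2d(X).T).T+V[:3,3]
    return cv2.projectPoints(c*[1,-1,-1],np.zeros(3),np.zeros(3),k,d)[0][:,0]
def tri(a,ua,b,ub):
    o1,d1=ray(a,ua);o2,d2=ray(b,ub);d1/=np.linalg.norm(d1);d2/=np.linalg.norm(d2)
    s=np.linalg.lstsq(np.c_[d1,-d2],o2-o1,rcond=None)[0]; p,q=o1+s[0]*d1,o2+s[1]*d2
    return (p+q)/2,np.linalg.norm(p-q)
def find(p,t,n=5):
    return [(round(q["score"],2),np.array(q["point"])*[512,384]) for q in look_for(p,t)[:n]]
def save(p,name,crop=None,s=1):
    im=p["pixels"][...,::-1]
    if crop: im=im[crop[1]:crop[3],crop[0]:crop[2]]
    cv2.imwrite(f"pics/{name}.png",cv2.resize(im,None,fx=s,fy=s,interpolation=cv2.INTER_CUBIC))
E
python3 - <<'E'
from h import *
np.set_printoptions(precision=3,suppress=True)
T={}
for c in ("top","side"):
    p=get_image(c); save(p,c+"0",s=1.5); print(c,p["fovy"],p["k1"],-np.array(p["view"])[:3,:3].T@np.array(p["view"])[:3,3])
    for t,z in (("stopper_a_head",.034),("test_plate",.01),("gauge_grip",.14),("gauge_foot",.018),("gauge_stand",.03),("dish",.01)):
        for s,u in find(p,t): print(t,s,u,atz(p,u,z))
print(monitor.read_eef_rot(),monitor.read_clock())
E
```

```text
pics
top 43.30272305537504 -0.19681680981716543 [0.251 0.336 1.475]
stopper_a_head 0.65 [300.288 229.286] [0.391 0.213 0.034]
stopper_a_head 0.49 [164.301 232.896] [0.382 0.621 0.034]
test_plate 0.63 [301.21  235.315] [0.375 0.208 0.01 ]
test_plate 0.21 [291.123 175.718] [0.56  0.236 0.01 ]
gauge_grip 0.59 [222.003 194.688] [0.48  0.439 0.14 ]
gauge_foot 0.8 [222.31  197.184] [0.493 0.448 0.018]
gauge_foot 0.72 [318.72  213.312] [0.441 0.154 0.018]
gauge_stand 0.74 [290.611 171.994] [0.568 0.238 0.03 ]
gauge_stand 0.58 [227.174 204.71 ] [0.468 0.432 0.03 ]
dish 0.8 [290.816 175.987] [0.559 0.237 0.01 ]
dish 0.56 [224.614 193.19 ] [0.507 0.441 0.01 ]
side 48.49285845259558 -0.04201558879259899 [ 0.4   -0.535  0.519]
stopper_a_head 0.79 [222.003 318.298] [0.401 0.029 0.034]
stopper_a_head 0.72 [215.501 264.614] [0.397 0.19  0.034]
stopper_a_head 0.56 [205.312 185.088] [0.383 0.599 0.034]
test_plate 0.84 [221.082 276.288] [0.406 0.182 0.01 ]
gauge_grip 0.61 [247.091 187.008] [0.478 0.324 0.14 ]
gauge_foot 0.56 [248.013 184.819] [0.508 0.616 0.018]
gauge_stand 0.72 [248.781 212.314] [0.489 0.416 0.03 ]
dish 0.42 [260.915 251.405] [0.498 0.262 0.01 ]
[ 0.     0.981  0.196 -0.   ] 0.7
```

View pics/top0.png

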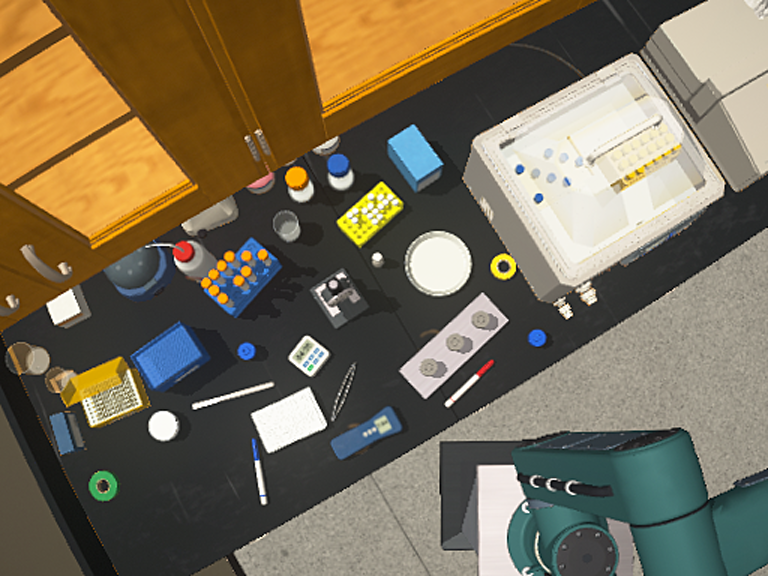

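View pics/side0.png

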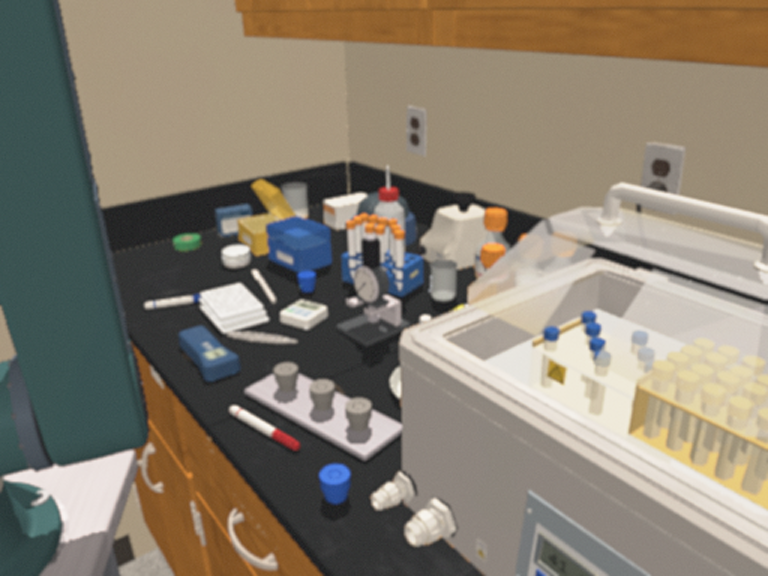

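The top view shows the plate with three grey heads at about (288,245), (306,229) and (324,213) px. The gauge is in its stand at (223,193) and the dish at (292,176). The bench is turned by roughly 35°. Next I'll find the yaw and the wrist camera geometry, then look from near.

```bash
python3 - <<'E'
from h import *
from scipy.spatial.transform import Rotation as R
np.set_printoptions(precision=3,suppress=True)
p=get_image("top"); im=p["pixels"]
for n,z,u in (("L",.042,(288,245)),("M",.042,(306,229)),("R",.042,(324,213)),("grip",.165,(223,189)),("dish",.015,(292,175.5))): print(n,atz(p,u,z))
# plate corners from image (viewed): left, bottom, right, top
c=np.array([atz(p,np.array(u)/1.5,.01) for u in ((401,372),(422,397),(508,318),(487,293))]); print(c, c.mean(0))
d=c[0]-c[3]; print("yaw",np.degrees(np.arctan2(-d[0],d[1])))
w=get_image("wrist"); V=np.array(w["view"]); Rc=V[:3,:3].T; o=-Rc@V[:3,3]
q=monitor.read_eef_rot(); Rt=R.from_quat([*q[1:],q[0]]).as_matrix(); t=np.array(monitor.read_tcp_pos())
print("cam in tool",Rt.T@(o-t)); print(Rt.T@Rc); print(w["fovy"],w["k1"],Rt)
E
```

```text
L [0.344 0.251 0.042]
M [0.391 0.196 0.042]
R [0.439 0.141 0.042]
grip [0.491 0.435 0.165]
dish [0.56  0.233 0.015]
[[0.338 0.311 0.01 ]
 [0.287 0.27  0.01 ]
 [0.446 0.091 0.01 ]
 [0.498 0.133 0.01 ]] [0.392 0.201 0.01 ]
yaw 41.97438908919214
cam in tool [ 0.07  -0.    -0.181]
[[ 0.     0.97   0.242]
 [ 1.    -0.    -0.   ]
 [-0.     0.242 -0.97 ]]
63.53873518151225 -0.002713320944660792 [[ 0.923  0.384  0.   ]
 [ 0.384 -0.923 -0.   ]
 [-0.     0.    -1.   ]]
```

```bash
cat >> h.py <<'E'
from scipy.spatial.transform import Rotation as R
def down(az):  # tool z down, tool x at azimuth az (deg)
    a=np.radians(az); M=np.array([[np.cos(a),np.sin(a),0],[np.sin(a),-np.cos(a),0],[0,0,-1.]])
    q=R.from_matrix(M).as_quat(); return [q[3],q[0],q[1],q[2]]
np.set_printoptions(precision=4,suppress=True)
E
python3 - <<'E'
from h import *
for az in (42,-138,132,-48,90,-90,0,180):
    print(az,[ (lambda s: None if s is None else np.round(s,2))(kinematics.solve_ik(p,down(az))) for p in ([.491,.435,.121],[.344,.251,.15],[.439,.141,.15])])
r.move_to([.40,.20,.17],down(42)); w=get_image("wrist"); save(w,"w1",s=1.5)
for t,z in (("stopper_a_head",.034),("test_plate",.01),("dish",.01)):
    for s,u in find(w,t): print(t,s,u,atz(w,u,z))
r.move_to([.44,.39,.27],down(42)); w=get_image("wrist"); save(w,"w2",s=1.5)
for t,z in (("gauge_grip",.14),("gauge_stand",.03)):
    for s,u in find(w,t): print(t,s,u,atz(w,u,z))
print(monitor.read_clock(),monitor.read_joints())
E
```

```text
42 [array([ 0.64,  0.35,  1.22, -0.  ,  1.57,  1.48]), array([ 0.5 , -0.18,  1.73, -0.  ,  1.58,  1.33]), array([ 0.19, -0.09,  1.66, -0.  ,  1.57,  1.03])]
-138 [array([ 0.64,  0.35,  1.22, -0.  ,  1.57, -1.67]), array([ 0.5 , -0.18,  1.73, -0.  ,  1.58, -1.81]), array([ 0.19, -0.09,  1.66, -0.  ,  1.57, -2.12])]
132 [array([ 0.64,  0.35,  1.22, -0.  ,  1.57, -0.09]), array([ 0.5 , -0.18,  1.73, -0.  ,  1.58, -0.24]), array([ 0.19, -0.09,  1.66, -0.  ,  1.57, -0.55])]
-48 [None, None, None]
90 [array([ 0.64,  0.35,  1.22, -0.  ,  1.57,  0.64]), array([ 0.5 , -0.18,  1.73, -0.  ,  1.58,  0.5 ]), array([ 0.19, -0.09,  1.66, -0.  ,  1.57,  0.19])]
-90 [array([ 0.64,  0.35,  1.22, -0.  ,  1.57, -2.5 ]), None, None]
0 [array([ 0.64,  0.35,  1.22, -0.  ,  1.57,  2.21]), array([ 0.5 , -0.18,  1.73, -0.  ,  1.58,  2.07]), array([ 0.19, -0.09,  1.66, -0.  ,  1.57,  1.76])]
180 [array([ 0.64,  0.35,  1.22, -0.  ,  1.57, -0.93]), array([ 0.5 , -0.18,  1.73, -0.  ,  1.58, -1.07]), array([ 0.19, -0.09,  1.66, -0.  ,  1.57, -1.38])]
stopper_a_head 0.79 [248.7808 181.9008] [0.3969 0.2071 0.034 ]
stopper_a_head 0.39 [349.5936 276.0192] [0.3919 0.0503 0.034 ]
test_plate 0.68 [242.3808 167.8848] [0.3999 0.22   0.01  ]
dish 0.59 [337.5104  48.8064] [0.5563 0.2289 0.01  ]
gauge_grip 0.71 [251.4944 116.8896] [0.4875 0.4382 0.14  ]
gauge_stand 0.86 [252.5184 100.3008] [0.5025 0.4518 0.03  ]
4.6167 [ 0.6269  0.1689  1.1543 -0.0003  1.8197  1.4664]
```

View pics/w1.png

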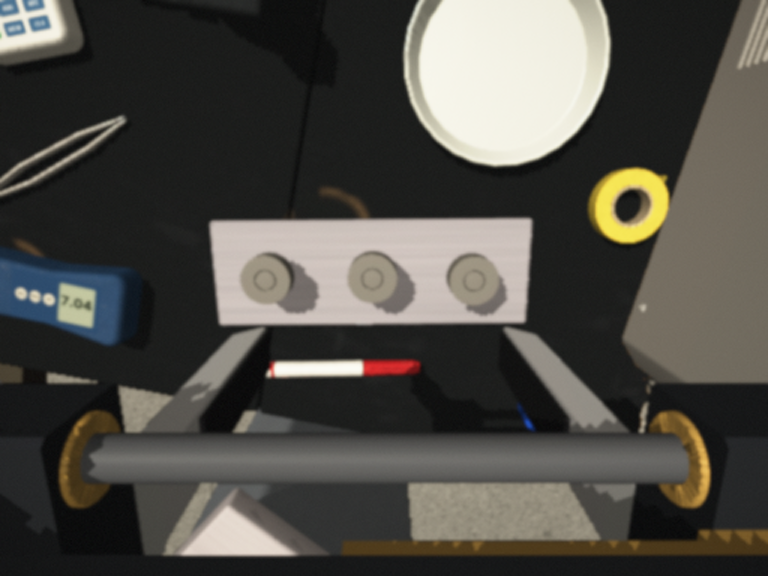

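View pics/w2.png

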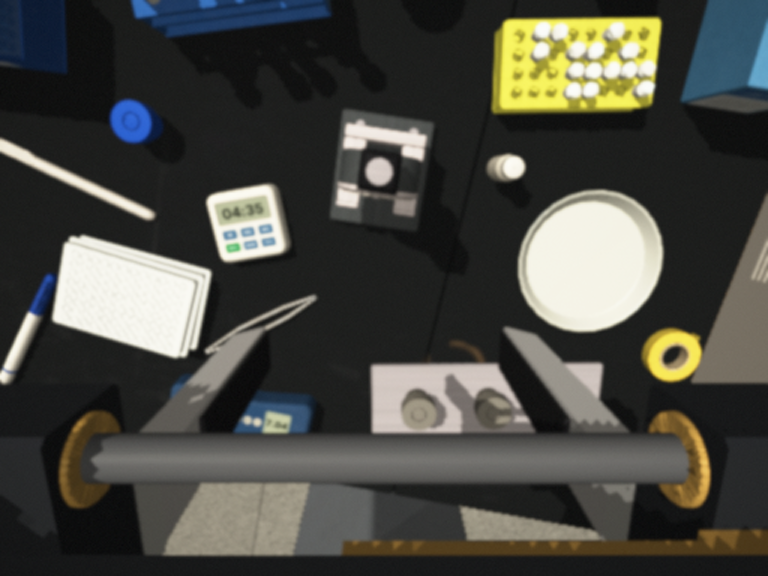

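```bash
python3 - <<'E'
from h import *
w=get_image("wrist")
g=atz(w,np.array((380,171))/1.5,.165); print("grip",g)
# refine: black grip-top quad corners approx and stand base corners
c=np.array([atz(w,np.array(u)/1.5,.004) for u in ((343,109),(433,121),(417,231),(331,219))]); print("base",c.mean(0), np.linalg.norm(np.diff(c,axis=0),axis=1))
for a,b in ((3,0),(2,1)): d=c[b]-c[a]; print("x az",np.degrees(np.arctan2(d[1],d[0])))
for a,b in ((1,0),(2,3)): d=c[b]-c[a]; print("y az-90",np.degrees(np.arctan2(d[1],d[0]))-90)
print("dish",atz(w,np.array((590,261))/1.5,.015))
save(w,"w3",(205,60,305,170),6)
# plate shot from pose 1: re-project stored picture pixels using tool pose
V=np.array(w["view"]);t=np.array(monitor.read_tcp_pos());q=monitor.read_eef_rot();M=R.from_quat([*q[1:],q[0]]).as_matrix()
X=np.eye(4);X[:3,:3]=M;X[:3,3]=t; C=V@X  # cam<-tool
X1=np.eye(4);q1=down(42);X1[:3,:3]=R.from_quat([*q1[1:],q1[0]]).as_matrix();X1[:3,3]=[.40,.20,.17]
w["view"]=C@np.linalg.inv(X1)
for u in ((266,280),(372,278),(474,280)): print("stopper",atz(w,np.array(u)/1.5,.042))
c=np.array([atz(w,np.array(u)/1.5,.01) for u in ((210,221),(531,219),(527,321),(218,325))]);print(c.mean(0)); d=c[0]-c[1];print(np.degrees(np.arctan2(d[1],d[0]))-90)
print("dish",atz(w,np.array((507,62))/1.5,.015))
E
```

```text
grip [0.4909 0.4378 0.165 ]
base [0.4907 0.4381 0.004 ] [0.082  0.1006 0.0829]
x az 34.093360892836614
x az 34.60393946008775
y az-90 34.74819050668317
y az-90 33.986338737822265
dish [0.562  0.2352 0.015 ]
stopper [0.3454 0.2592 0.042 ]
stopper [0.3947 0.2066 0.042 ]
stopper [0.4401 0.1541 0.042 ]
[0.3914 0.2053 0.01  ]
42.36084283152377
dish [0.5593 0.2341 0.015 ]
```

View pics/w3.png

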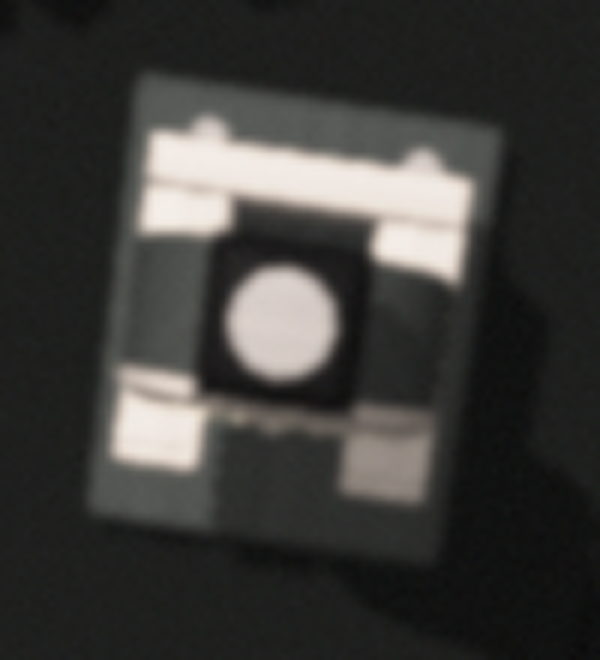

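Stand is at (0.491, 0.438) with yaw 34.4°, and the gauge hangs square in it. I'll grasp it, lift it and hover over the left stopper.

```bash
python3 - <<'E'
from h import *
r.move_to([.491,.438,.20],down(34.4)); eoat.set_gripper(.06)
r.line_to([.491,.438,.121],feed=.1)
eoat.set_gripper(.0,50); print(monitor.read_width(),monitor.read_grip_force())
r.line_to([.491,.438,.225],feed=.12)
w=monitor.read_wrist_force(); print(w)
r.move_to([.3454,.2592,.175],down(82)); r.wait(.3)
print(monitor.read_tcp_pos(),monitor.read_wrist_force(),monitor.read_width())
w=get_image("wrist"); save(w,"w4",s=1.5); s=get_image("side"); save(s,"s4",(110,130,330,330),3)
for n,p in(("w",w),("s",s)): print(n,find(p,"gauge_foot",2),find(p,"stopper_a_head",4))
print("proj foot w,s",proj(w,[[.3454,.2592,.072]]),proj(s,[[.3454,.2592,.072],[.3454,.2592,.042],[.3947,.2066,.042],[.4401,.1541,.042]]),monitor.read_clock())
E
```

```text
0.024117675491777298 49.97726261615753
[ 0.1407 -0.0683 -3.5693]
[0.346  0.2597 0.1751] [ 0.3162 -0.0957 -3.0023] 0.023570598290097593
w [(0.59, array([255.6928, 222.7968]))] [(0.93, array([309.9136, 220.6848])), (0.52, array([364.1856,  15.7056]))]
s [(0.84, array([185.7024, 203.5968]))] [(0.74, array([222.0032, 319.488 ])), (0.65, array([216.2176, 264.8832]))]
proj foot w,s [[255.8299 192.6444]] [[188.7962 233.2045]
 [190.0583 245.3946]
 [213.9643 256.8153]
 [238.3762 269.5559]] 9.9917
```

View pics/w4.png

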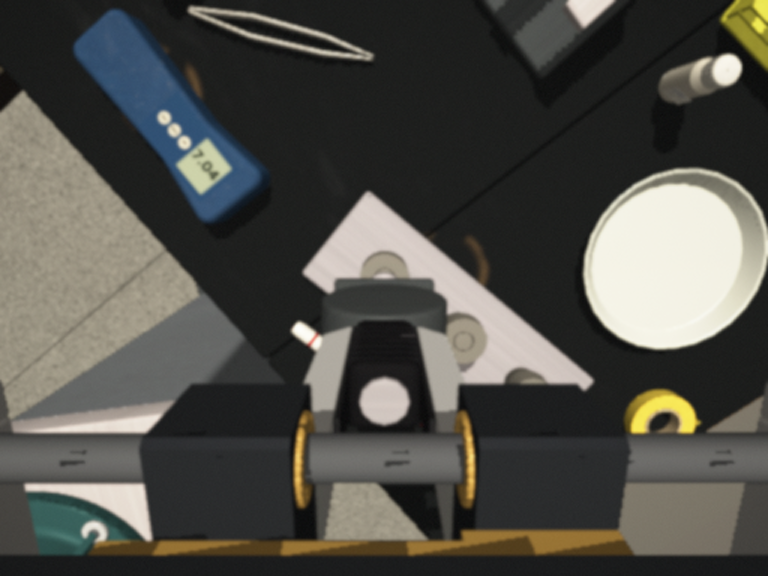

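View pics/s4.png

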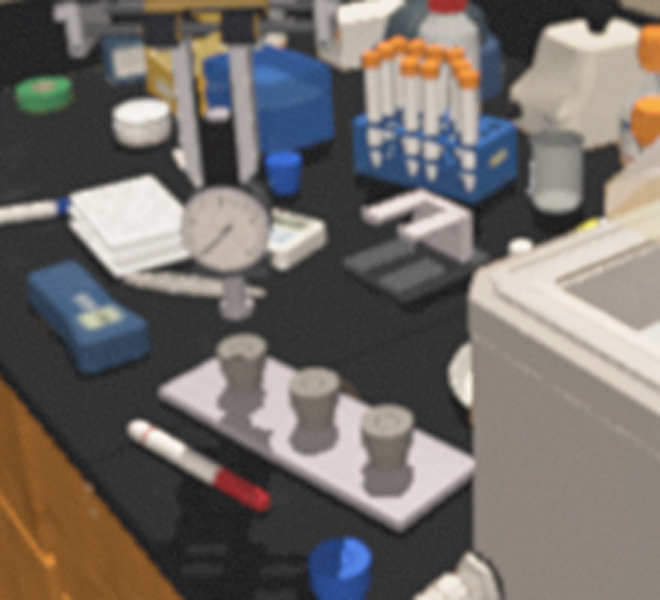

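Dial is clear, with the needle at lower left (0). The foot, at (188.7,234), hangs over the left stopper, at (190.7,245.7). I'll recheck the middle ring from here, then press.

```bash
cat > press.py <<'E'
from h import *
def press(xy,n):
    r.move_to([*xy,.165],down(82)); r.wait(.3)
    f0=np.array(monitor.read_wrist_force())
    r.line_to([*xy,.150],feed=.06)
    hit=r.line_to([*xy,.138],feed=.012,contact_N=10.5)
    r.wait(.3); print(n,hit,monitor.read_tcp_pos(),np.array(monitor.read_wrist_force())-f0)
    s=get_image("side"); r.wait(.5); print(np.array(monitor.read_wrist_force())-f0)
    c=proj(s,[[*xy,.112]])[0].astype(int); save(s,n,(c[0]-35,c[1]-35,c[0]+35,c[1]+45),6); return s,f0
E
python3 - <<'E'
from press import *
w=get_image("wrist"); m=atz(w,np.array((464,341))/1.5,.042); d=m[:2]-[.3947,.2066]; print("M",m,d)
if np.linalg.norm(d)<.004:
    press(np.array([.3454,.2592])+d/2,"p1"); print(monitor.read_clock())
E
```

```text
M [0.3953 0.2054 0.042 ] [ 0.0006 -0.0012]
p1 True [0.3463 0.2589 0.1449] [-1.5794  0.3032  7.9515]
[-2.4337  1.1881  6.77  ]
12.4583
```

View pics/p1.png

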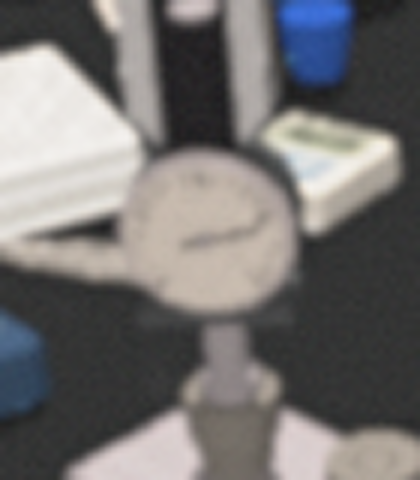

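The needle at p1 points right-up, about 75, but the push has settled to 6.8 N. I'll step down to a steady push of about 10 N and hold there.

```bash
cat >> press.py <<'E'
def needle(s,n,xy):
    c=proj(s,[[*xy,.112]])[0].astype(int); save(s,n,(c[0]-35,c[1]-35,c[0]+35,c[1]+45),6)
def settle(xy,f0,n,z):
    for i in range(14):
        f=np.array(monitor.read_wrist_force())-f0
        if f[2]>9.6: 
            r.wait(.15); f=np.array(monitor.read_wrist_force())-f0
            if f[2]>9: break
        z-=.0003; r.line_to([*xy,z],feed=.01); r.wait(.08)
    print(n,z,monitor.read_tcp_pos(),f); s=get_image("side"); r.wait(.6); print(np.array(monitor.read_wrist_force())-f0, monitor.read_clock()); needle(s,n,xy)
E
python3 - <<'E'
from press import *
xy=np.array(monitor.read_tcp_pos())
print(xy); settle([.3457,.2586],np.array([.32,-.1,-3.0]),"p1b",xy[2])
E
```

```text
[0.3462 0.2589 0.1449]
p1b 0.14368844636494427 [0.3461 0.2588 0.1449] [-0.6064  0.1648 11.2537]
[-1.2725 -0.2818 11.5632] 14.5917
```

View pics/p1b.png

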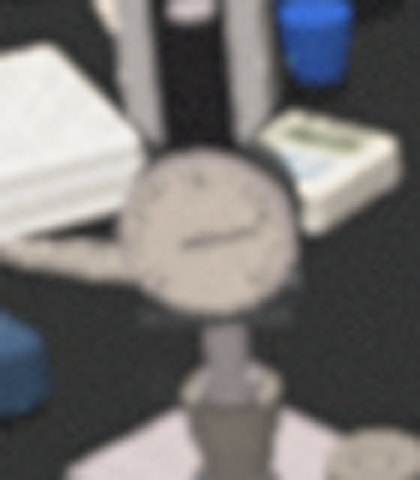

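Hard contact (TCP no longer moves, 11.5 N) with the needle unchanged at about 75: the left stopper is perished. Now the middle and right ones.

```bash
python3 - <<'E'
from press import *
r.line_to([.3457,.2586,.168],feed=.1)
for xy,n in (([.3950,.2060],"p2"),([.4404,.1535],"p3")):
    r.move_to([*xy,.162],down(82)); r.wait(.3); f0=np.array(monitor.read_wrist_force())
    r.line_to([*xy,.1525],feed=.06)
    print(r.line_to([*xy,.138],feed=.012,contact_N=10)); r.wait(.1)
    settle(xy,f0,n,monitor.read_tcp_pos()[2])
    r.line_to([*xy,.168],feed=.1)
a=[cv2.resize(cv2.imread(f"pics/{n}.png"),(390,446)) for n in("p2","p3")]; cv2.imwrite("pics/p23.png",np.hstack(a))
E
```

```text
True
p2 0.14372421522328377 [0.3954 0.2061 0.1449] [-0.8265 -0.617  10.6543]
[-0.4501 -1.0076 10.8187] 19.0167
True
p3 0.14370494422470356 [0.4408 0.1536 0.1449] [-1.488  -0.5881 10.2362]
[-0.6263 -0.567   8.994 ] 23.425
```

View pics/p23.png

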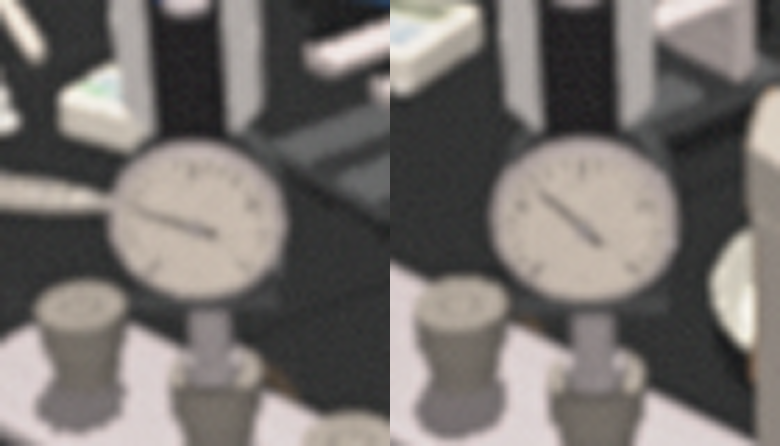

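The middle dial reads about 22 and the right about 32, so both are good. Only the left stopper goes. Hang the gauge back.

```bash
python3 - <<'E'
from h import *
r.line_to([.4404,.1535,.225],feed=.2)
r.move_to([.491,.438,.225],down(34.4)); r.wait(.3); print(monitor.read_tcp_pos())
r.line_to([.491,.438,.132],feed=.1)
print(r.line_to([.491,.438,.119],feed=.02,contact_N=3)); print(monitor.read_tcp_pos(),monitor.read_wrist_force())
eoat.set_gripper(.06); r.wait(.2); print(monitor.read_tcp_pos(),monitor.read_wrist_force())
r.line_to([.491,.438,.20],feed=.12); r.wait(.2)
r.move_to([.44,.39,.27],down(42))
w=get_image("wrist"); g=find(w,"gauge_grip",2); print(g,[atz(w,u,.14) for _,u in g], monitor.read_clock())
# white cap label centroid near the expected place
u=proj(w,[[.491,.438,.165]])[0]; x,y=u.astype(int); b=w["pixels"][y-12:y+13,x-12:x+13].min(2)>150
n,l,st,c=cv2.connectedComponentsWithStats(b.astype(np.uint8)); print(u,[(s[4],atz(w,q+[x-12,y-12],.165)) for s,q in zip(st[1:],c[1:])])
save(w,"w5",(205,60,305,170),6)
E
```

```text
[0.4914 0.4372 0.2256]
True
[0.4909 0.438  0.121 ] [0.1565 0.2794 3.9474]
[0.49   0.4373 0.1188] [ 0.6048 -0.1538 -0.3357]
[(0.93, array([251.392 , 118.0032]))] [array([0.4874, 0.439 , 0.14  ])] 29.875
[254.5473 115.8665] [(np.int32(222), array([0.4905, 0.4386, 0.165 ]))]
```

The gauge is back exactly as it was: cap at (0.4905, 0.4386) against (0.4909, 0.4378) before. Now the left stopper to the dish.

```bash
python3 - <<'E'
from h import *
c=[.3458,.2588]
r.move_to([*c,.11],down(132)); eoat.set_gripper(.062); r.wait(.2)
r.line_to([*c,.016],feed=.12,contact_N=8); print(monitor.read_tcp_pos())
eoat.set_gripper(0,15); print(monitor.read_width(),monitor.read_grip_force())
r.line_to([*c,.12],feed=.12); print(monitor.read_width())
d=[.556,.241]
r.move_to([*d,.12],down(117)); r.wait(.2)
r.line_to([*d,.025],feed=.1)
print(r.line_to([*d,.007],feed=.02,contact_N=2),monitor.read_tcp_pos())
eoat.set_gripper(.055); r.wait(.2); r.line_to([*d,.15],feed=.12)
r.move_to([.44,.26,.27],down(42)); 
w=get_image("wrist"); t=get_image("top"); save(w,"w6"); save(t,"t6")
for n,p in(("w",w),("t",t)):
    for s,u in find(p,"stopper_a_head"): print(n,s,u,atz(p,u,.034),atz(p,u,.027))
print(monitor.read_clock())
E
```

```text
[0.3464 0.2591 0.0167]
0.033619236060623094 15.000113288406283
0.03361227839452166
True [0.5557 0.2409 0.0093]
w 0.93 [262.7072 212.8896] [0.3989 0.2106 0.034 ] [0.3974 0.209  0.027 ]
w 0.83 [11.4176 10.7904] [0.3847 0.6085 0.034 ] [0.3829 0.6136 0.027 ]
40.7667
```

My picture budget is used up, so I'll verify by numbers: grey blobs at the expected spots.

```bash
python3 - <<'E'
from h import *
w=get_image("wrist")
for n,X in(("dish",[.556,.241,.035]),("M",[.395,.206,.042]),("R",[.4404,.1535,.042]),("Lempty",[.346,.259,.010]),("rim empty",[.585,.215,.003])):
    u=proj(w,[X])[0]; x,y=u.astype(int); print(n,u,w["pixels"][max(y-1,0):y+2,x-1:x+2].reshape(-1,3).mean(0) if 0<=x<512 and 0<=y<384 else None)
x,y=proj(w,[[.556,.241,.035]])[0].astype(int); p=w["pixels"][y-36:y+37:3,x-45:x+46:3].max(2); print("\n".join(" ".join(f"{v:3d}" for v in r_) for r_ in p))
E
```

```text
dish [326.9646 112.2326] [168.4444 159.2222 141.    ]
M [263.3553 218.8311] [164.5556 154.8889 136.3333]
R [313.3877 219.792 ] [162.3333 154.3333 138.6667]
Lempty [214.3073 212.4346] [212.8889 202.2222 195.7778]
rim empty [349.8307 109.3656] [247.     245.1111 234.5556]
 29  30  29  31 143 201 125 118 167 232 248 248 248 248 248 247 247 247 247 247 247 246 246 241 199 177 176 178 202 175  36
 31  31  30  87 192 128 121 177 246 249 248 248 248 248 247 248 248 247 247 247 247 247 247 246 244 217 185 184 185 214 127
 30  32  50 193 140 128 200 246 249 248 248 248 248 248 248 247 247 247 247 247 247 247 247 246 246 245 217 190 189 193 217
 32  33 170 168 125 190 247 249 248 248 248 248 248 248 248 248 247 247 247 247 247 247 247 247 247 247 244 208 195 196 208
 31  79 196 124 143 244 248 249 249 248 248 248 248 248 248 248 247 247 247 247 247 247 247 247 246 247 246 240 205 200 201
 31 169 157 137 234 249 249 249 248 249 248 248 248 248 248 248 247 247 247 247 247 247 247 247 247 246 246 246 224 207 205
 55 210 133 182 248 249 248 248 249 248 248 248 248 248 248 248 248 247 247 247 247 2
[... 1570 characters left out ...]
 247 247 239 176 166 165 164 166 202 246 247 247 247 247 246 247 247 243 241 243
 31 141 209 201 239 248 248 248 248 247 247 247 248 247 245 218 185 196 210 244 247 247 247 247 246 246 248 244 243 244 207
 29  47 213 204 213 244 248 248 247 247 247 247 247 247 247 247 246 246 247 247 247 247 247 247 246 248 246 244 244 238  67
 32  32 125 225 210 224 246 247 247 248 248 248 247 247 247 247 247 247 247 247 247 247 247 247 248 246 245 245 244 112  26
 32  31  36 175 226 217 228 244 247 248 248 247 247 247 247 247 247 247 247 247 247 247 247 248 246 245 245 246 156  29  30
 33  31  32  41 178 226 223 228 241 247 247 247 247 247 247 247 247 247 247 247 247 248 248 246 246 246 244 164  29  31  31
```

The stopper stands upright in the dish, with its ring visible on top and its shadow beside it. The other two are in place.

```bash
python3 -c "
from h import *
print(r.sign_off())"
```

```text
the job is handed in; nothing more can be done
None
```

I checked all three stoppers from left to right: left about 75 (perished), middle about 22 and right about 32 (both good). The gauge is back in its stand, the left stopper is in the dish, the other two stand where they were, and I handed the job in at about 41 s.

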